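# Turn over the reversible fitting plate on its pinned stand

## Task

One of the two sloping stands carries the wide plate with two straight bars on its outward face. Lift that plate off its two pins by its tab, turn it over so that the face with the four round bosses looks outward, seat it fully home on the same two pins with its tab still at the top, and let go. Leave the small blank plate on the other stand where it is.

Things in the scene. Friction and masses are not known exactly. Their poses are not given: they have to be found in the camera images.
- jig_center (a point): Centre of the wide loose pale plywood plate, slab 110 (x) by 140 (y) by 12 mm thick (z), 0.3 kg. x: down the slope, away from its tab. z: out of the face with two aluminium bars 10 mm high (outward at first, inward at the end). On the -z face: four round bosses 10 mm high. Holes on y=0: 26 mm wide at x=-30, 17 mm at x=+25. Half a turn about its x axis makes it fit the same pins.
- jig_tab (a point): Grip point in the tab of that plate, at mid-thickness, 90 mm from the plate's centre along its -x; axes as the plate. The tab is 12 mm thick (z), 44 mm wide (y), centred, 60 mm long, its end 25 mm above this point. Pinch it across its thickness, fingers pointing along the plate's +x: nothing stands beside it, and the stand's panel begins 45 mm further down the slope.
- seat_center (a point): Where the plate's centre belongs on its fixed stand (seated play: 4 mm), 130 mm up. x: down the slope, 52 degrees below level; y: level; z: outward, up and to the robot's front left. Panel 150 mm wide, x -45 to +140, face at z=-20; the plate rests on side rails (tops z=-6, y=+-62). Pins along z, y=0: 20 mm thick at x=-30, 11 mm at x=+25, tips at z=+20, last 16 mm tapered to 8 and 4 mm.
- blank_center (a point): Centre of the bystander: a smaller blank plywood plate, 110 by 96 by 12 mm, plain on both faces, with the same kind of tab and holes, on the other, similar sloping stand. Axes: x down the slope, z outward. It must stay where it is.
Things that resemble listed ones, but are neither listed nor needed, are in the scene too. What is shaped like the part that bears seat_center but purple is not meant.

How it is judged:
By the outcome, as a careful person would: the job done as asked, in the order asked, and still so for the second after the job is handed in, with the robot touching nothing.
It also fails if it takes over 45 s, if anything falls off the work surface, if the arm or the gripper's body presses on something with over 40 N, if the wrist force passes 120 N, or if a joint passes its speed limit or range.

## Robot

A 6-joint arm with a two-finger parallel gripper is mounted at the origin on the work surface. World frame = base frame: x ahead of the robot, y to its left, z up, the work surface at z = 0. Lengths are in m, angles in degrees, forces in N, time in s.
With the tool pointing down it reaches from about 0.25 to 0.725 m from the base axis. Payload 9.7 kg.
Tool frame: the origin (TCP) lies at the very end of the fingers, on their centre line; the grasp point (between the pads) lies 19 mm behind it; z points along the fingers, y is the direction in which the jaws open and shut (so a half turn about z gives the same grasp; the last joint's range is limited). The gripper opens to 85 mm and grips with 20 to 120 N. Pads are 22 mm wide; open, the fingers measure 114 mm over their backs; the gripper's body (76 mm by 85 mm) begins 54 mm behind the grasp point. The pads swing forward as they close: fully open they stand 13 mm farther back than shut.
Start: joints at [73.167, 4.979, 10.078, 95.1, 0, 90], TCP at [0.159, 0.526, 0.231] pointing down, gripper open.
Joint ranges: [-179.16, 179.16], [-48.56, 103.87], [-65.8, 70.77], [-126.05, 130.52], [-82.76, 87.17], [-180, 180]. Speed limits (degrees/s): [127.2, 127.2, 147.25, 180, 180, 180].

## Interface

Orientations are given as [roll, pitch, yaw] about the fixed x, y, z axes, in that order (R = Rz(yaw) Ry(pitch) Rx(roll)).
In Python, from workcell import bot, camera, ticket gives the robot as it stands.
- The arm moves only by the shell command python3 -m jog 'ROWS' [FORCE]. ROWS is a JSON object of lists of equal length, an entry for each row: "turn": the turn, a rotation vector about the world's x, y, z each as a share of 8 degrees, from -1 to 1, a list of three; "delta_pos": the shift along the world's x, y, z each as a share of 50 mm, from -1 to 1, a list of three; "hand": the opening, from -1 (shut) to 1 (fully open). A call has exactly 10 rows; each row shifts and turns the commanded pose from where the row before left it; what a row does not reach is not made up. A row lasts 1/10 s, in which the tool goes at most 50 mm and 8.59 degrees, less where a joint would pass 70% of its speed; a pose out of reach is approached as far as the arm can. A call with a number of a shift or a turn outside -1 to 1 is refused whole. A call with a gripper value outside its range is refused whole. The fingers move at their own pace and stop on an object; FORCE is the grip in N (left out, the last holds). Time passes only in rows, so rows that do not move let the fingers close, or fill a call up. It gives the time, the measured TCP pose, the force and the opening at its end, in the units of the state.
- bot.get_obs(): the state, without advancing time (a new reading comes with each control period).
- camera(name): name is "scene" or "side" or "wrist"; returns a dict with "frame" (480x640x3 uint8, red, green, blue), "range_z" (480x640 float32, m along the optical axis (not along the pixel's ray), 0 where there is no reading), "fx", "fy", "cx", "cy" (pixels), "extrinsics" (4x4, takes a point from world to camera coordinates); the wrist camera has in their place "mount" (4x4, takes a point from camera to tool coordinates, whose origin is the TCP and whose axes are the flange's). Camera axes: x right, y up, looking along -z (the intrinsics and any distortion apply to the point x, -y, -z); pixel columns grow to the right and rows downward; lengths in m; the calibration is good to about 2 mm. A picture is of the moment at which its call begins: read the wrist's pose just before it.
- ticket.job_done(): hands the job in, once; it reports no verdict.
The state is a dict: "time": time; "q": joint angles; "qd": joint speeds; "joint_efforts": joint torques, N m; "ee_pos": TCP position; "tcp_rot": TCP orientation; "wrist_force": force on the tool from outside, world axes, zero at the start; "torque": the same for the moment, N m; "opening": finger opening in m.
Only numpy, scipy, OpenCV 4.12 (cv2) and the standard library are available. Lean on these libraries where they do the work, as an engineer would, in place of code of your own. Each camera call takes 0.05 s, during which the arm holds its last target.

## Working session

There is one attempt and no reset: what is moved stays moved. The work goes in short steps, Python scripts to look and compute and a shell command to move; the robot and the scene stay as the last step left them, time stands still between calls to the robot, and variables do not carry over. Pictures are saved under pics/ and viewed, and the job is handed in when it is done.

```bash
ls; mkdir -p pics
python3 - <<'E'
from workcell import bot,camera
import cv2,numpy as np
print(bot.get_obs())
for n in ["scene","side","wrist"]:
    c=camera(n); cv2.imwrite(f"pics/{n}0.png",c["frame"][:,:,::-1]); np.savez(f"{n}0.npz",**c)
    print(n,{k:v for k,v in c.items() if k not in("frame","range_z")}, (c["range_z"]>0).mean())
E
```

```text
pics
{'time': 0.0, 'q': array([7.31643581e+01, 5.01238762e+00, 1.00337430e+01, 9.50989001e+01,
       3.00096028e-04, 9.00024618e+01]), 'qd': array([-0.01911616,  0.02921976,  0.03920109, -0.03437135, -0.06517626,
        0.06527669]), 'joint_efforts': array([ 1.12700134e-03, -5.20387781e+01,  4.64807045e+01,  1.62716018e-02,
        1.62190236e-04,  3.26765708e-06]), 'ee_pos': array([0.15922776, 0.52620969, 0.23056434]), 'tcp_rot': array([-1.79922455e+02, -2.96763942e-04,  1.63161896e+02]), 'wrist_force': array([0.13703516, 0.32425057, 0.36560116]), 'torque': array([-0.00400645,  0.03383727,  0.02540233]), 'opening': 0.08538122627159422}
scene {'fx': 464.92041415030315, 'fy': 464.92041415030315, 'cx': 322.82986551839855, 'cy': 239.79791806829462, 'extrinsics': array([[-0.37490212,  0.92705755,  0.00356493,  0.19657798],
       [-0.75411129, -0.3071948 ,  0.5804718 ,  0.2370447 ],
       [ 0.53922589,  0.21493176,  0.81427254, -1.17015309],
       [ 0.        ,  0.        ,  0.        ,  1.        ]])} 0.996044921875
side {'fx': 535.5418304327663, 'fy': 535.5418304327663, 'cx': 329.2465653946255, 'cy': 225.91034327912428, 'extrinsics': array([[ 0.74887125, -0.66271418, -0.00132727, -0.32933197],
       [ 0.48990738,  0.55224749,  0.67454686, -0.2666189 ],
       [-0.44629879, -0.50579899,  0.73823084, -0.92394553],
       [ 0.        ,  0.        ,  0.        ,  1.        ]])} 0.9959440104166667
wrist {'fx': 354.0300808045468, 'fy': 354.0300808045468, 'cx': 320.74502960883797, 'cy': 238.71096546370347, 'mount': array([[ 2.69423530e-05,  9.46788469e-01,  3.21856480e-01,
         8.27187086e-02],
       [ 9.99999991e-01, -6.85703647e-05,  1.18000663e-04,
         8.80518794e-04],
       [ 1.33791483e-04,  3.21856474e-01, -9.46788462e-01,
        -1.43330819e-01],
       [ 0.00000000e+00,  0.00000000e+00,  0.00000000e+00,
         1.00000000e+00]])} 0.9957942708333334
```

View pics/scene0.png

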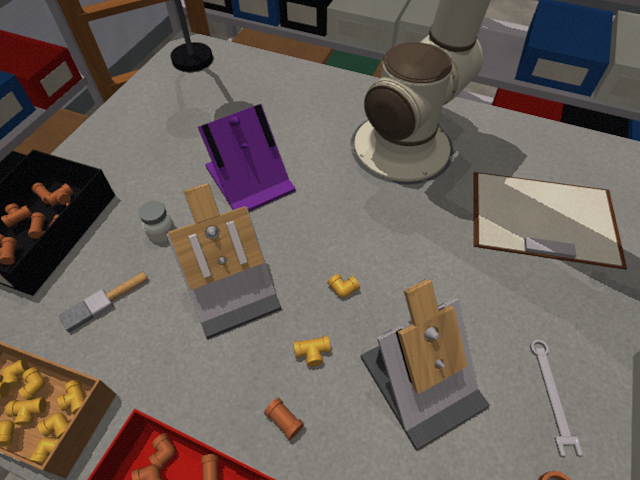

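View pics/side0.png

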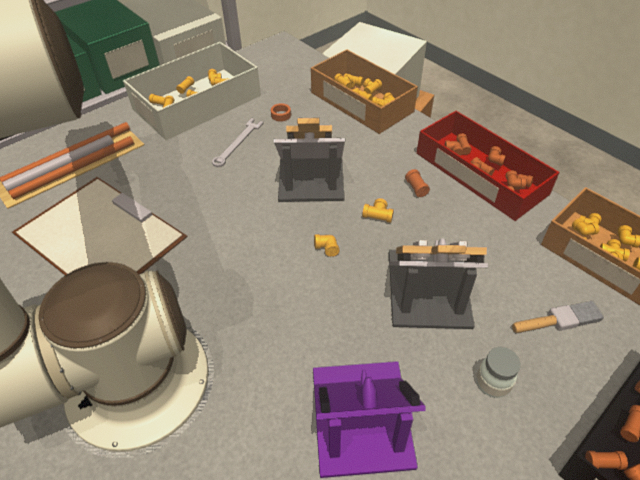

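View pics/wrist0.png

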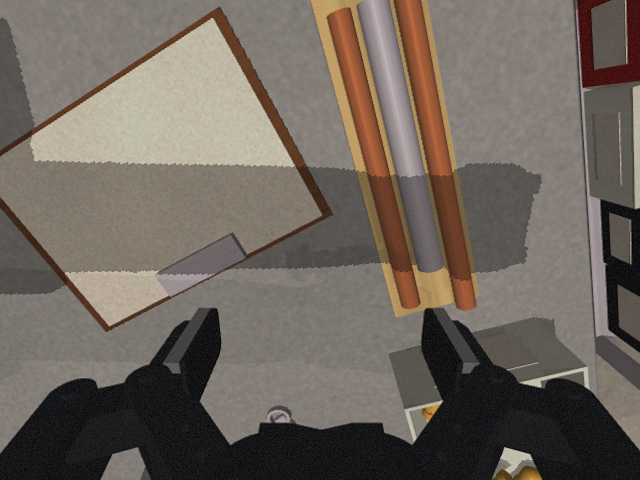

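The scene view shows the barred target plate at about (218,245) with its tab at (200,203). The blank is at about (433,345), and a purple decoy stand is at about (245,160). Next I'll measure the target using depth.

```bash
cat > h.py <<'E'
import numpy as np,cv2
def world(c,mask=None):
    v,u=np.nonzero(mask) if mask is not None else np.indices(c["range_z"].shape).reshape(2,-1)
    d=c["range_z"][v,u]; k=d>0; u,v,d=u[k],v[k],d[k]
    pc=np.c_[(u-c["cx"])/c["fx"]*d,-(v-c["cy"])/c["fy"]*d,-d]
    E=c["extrinsics"]; return (pc-E[:3,3])@E[:3,:3],u,v
def proj(c,P):
    E=c["extrinsics"]; p=np.atleast_2d(P)@E[:3,:3].T+E[:3,3]
    return np.c_[c["cx"]+c["fx"]*p[:,0]/-p[:,2], c["cy"]-c["fy"]*p[:,1]/-p[:,2]]
def plane(P,it=300,t=.003):
    r=np.random.default_rng(0);best=None
    for _ in range(it):
        a=P[r.choice(len(P),3,False)];n=np.cross(a[1]-a[0],a[2]-a[0]);l=np.linalg.norm(n)
        if l<1e-9: continue
        k=abs((P-a[0])@n/l)<t
        if best is None or k.sum()>best.sum():best=k
    m=P[best].mean(0);n=np.linalg.svd(P[best]-m,full_matrices=False)[2][2]
    return m,n*np.sign(n[2]),best
E
python3 - <<'E'
from h import *
c=dict(np.load("scene0.npz"))
hsv=cv2.cvtColor(c["frame"],cv2.COLOR_RGB2HSV)
print(hsv[265,190],hsv[280,215],hsv[203,200],hsv[350,420],hsv[240,240-18])
wood=(hsv[...,0]>8)&(hsv[...,0]<24)&(hsv[...,1]>80)&(hsv[...,2]>80)
for nm,(x0,y0,x1,y1) in dict(jig=(160,175,275,300),blank=(380,270,480,400)).items():
    m=np.zeros_like(wood);m[y0:y1,x0:x1]=wood[y0:y1,x0:x1]
    n,l,s,_=cv2.connectedComponentsWithStats(m.astype(np.uint8));m=l==1+s[1:,4].argmax()
    P,u,v=world(c,m);o,n,k=plane(P);Q=P[k]
    print(nm,len(P),k.sum(),"normal",n,"elev",np.degrees(np.arccos(n[2])))
    y=np.cross([0,0,1],n);y/=np.linalg.norm(y);x=np.cross(y,n)
    a,b=(Q-o)@x,(Q-o)@y
    print("x ext",a.min(),a.max(),"y ext",b.min(),b.max())
    R=np.c_[a,b].astype(np.float32)
    body=R[a>a.max()-.11+.004]; print("body rect",cv2.minAreaRect(body))
    tab=R[a<a.min()+.045]; print("tab rect",cv2.minAreaRect(tab))
    print("x",x,"y",y,"o",o)
    np.save(nm+".npy",np.c_[o,x,y,n])
E
```

```text
[ 16 130 126] [ 15 111 126] [ 16 137 140] [ 17 134 133] [ 17 136 139]
jig 4811 4525 normal [0.53840671 0.56904853 0.62153197] elev 51.571906770155145
x ext -0.09770178184407612 0.07322005850444033 y ext -0.06865840992803585 0.07097822998576693
body rect ((0.020286820828914642, 0.0011689215898513794), (0.1058976873755455, 0.1396312415599823), 0.020612386986613274)
tab rect ((-0.07532882690429688, 0.0009632017463445663), (0.04473348334431648, 0.04333873093128204), 0.027075495570898056)
x [ 0.4271659   0.45147678 -0.7833888 ] y [-0.7263935   0.68727904  0.        ] o [ 0.51125684 -0.21391738  0.14480168]
blank 4468 4216 normal [0.50468873 0.59821348 0.62243868] elev 51.505560712562705
x ext -0.09480098561105393 0.07800382261935843 y ext -0.04734530326021799 0.05032304692529389
body rect ((0.024944625794887543, 0.0015177428722381592), (0.10599943995475769, 0.09762471914291382), 0.09352923184633255)
tab rect ((-0.07225404679775238, 0.0007071420550346375), (0.04514101892709732, 0.04505869373679161), 89.42546844482422)
x [ 0.40136758  0.47574571 -0.78266857] y [-0.76432542  0.64483071  0.        ] o [0.5524429  0.19043786 0.14737225]
```

```bash
cat >> h.py <<'E'
from scipy.spatial.transform import Rotation as Ro
def frame():
    M=np.load("jig.npy");o,x,y,n=M.T
    az=np.arctan2(n[1],n[0]);s=np.radians(52)
    x2=np.array([np.cos(s)*np.cos(az),np.cos(s)*np.sin(az),-np.sin(s)])
    n2=np.array([np.sin(s)*np.cos(az),np.sin(s)*np.sin(az),np.cos(s)])
    y2=np.cross(n2,x2)
    c=o+.0177*x+.0012*y-.006*n
    return c,np.c_[x2,y2,n2]
E
python3 - <<'E'
from h import *
c0,R=frame();print("centre",c0,"az",np.degrees(np.arctan2(R[1,2],R[0,2])))
L=np.array([[-.115,-.022],[-.115,.022],[-.055,.022],[-.055,.07],[.055,.07],[.055,-.07],[-.055,-.07],[-.055,-.022]])
for nm in["scene","side"]:
    c=dict(np.load(nm+"0.npz"));im=cv2.resize(c["frame"][:,:,::-1],None,fx=3,fy=3,interpolation=cv2.INTER_CUBIC)
    for z,col in((.006,(0,0,255)),(-.006,(255,0,0))):
        W=c0+np.c_[L,np.full(8,z)]@R.T
        p=proj(c,W)*3+1
        cv2.polylines(im,[p.round().astype(int)],True,col,1)
    q=p.mean(0).astype(int);cv2.imwrite(f"pics/ov_{nm}.png",im[max(q[1]-250,0):q[1]+250,max(q[0]-300,0):q[0]+300])
tab=c0-.090*R[:,0];tcp=tab+.019*R[:,0]
print("tab",tab,"tcp",tcp)
for sg in(1,-1):
    T=np.c_[sg*R[:,1],sg*R[:,2],R[:,0]];print(sg,Ro.from_matrix(T).as_euler("xyz",degrees=True))
    from_=Ro.from_euler("xyz",[-179.92,0,163.16],degrees=True)
    print("rotvec deg",np.degrees((Ro.from_matrix(T)*from_.inv()).as_rotvec()))
E
```

```text
centre [ 0.51471556 -0.2085158   0.12720651] az 46.58489430502285
tab [ 0.47663375 -0.24876493  0.19812748] tcp [ 0.48467324 -0.24026789  0.18315527]
1 [ 1.42000000e+02 -1.27222187e-14  1.36584894e+02]
rotvec deg [ 33.22389304 -19.28056881 -25.58268017]
-1 [-1.42000000e+02  1.27222187e-14 -4.34151057e+01]
rotvec deg [-25.8783783  -44.59310726 146.05810932]
```

View pics/ov_scene.png

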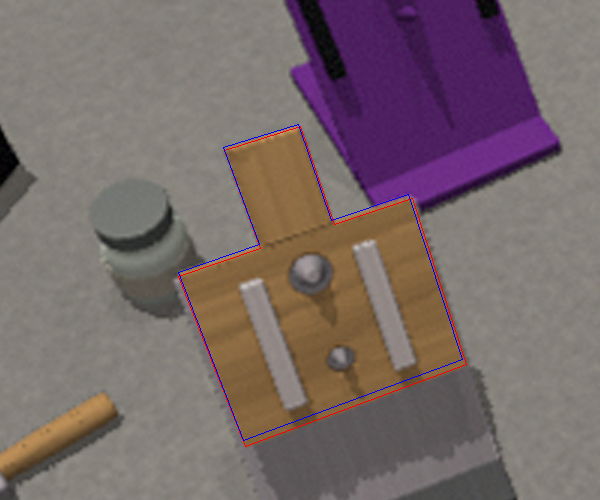

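View pics/ov_side.png

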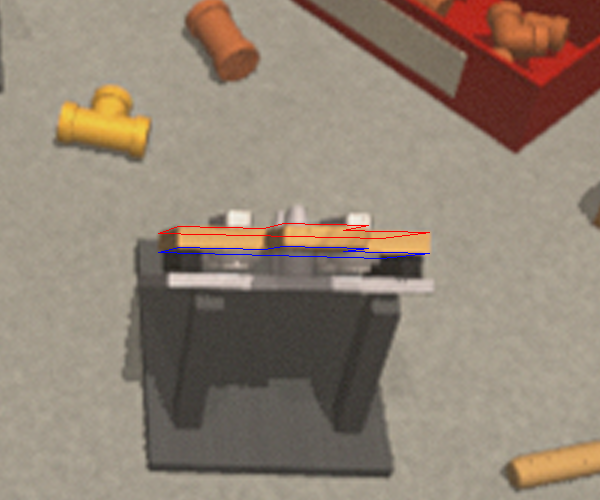

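```bash
python3 -m jog '{"delta_pos":[[0.2,-0.4,0.6],[0.5,-0.7,0.4],[0.5,-0.75,0.3],[0.5,-0.75,0.3],[0.5,-0.75,0.3],[0.5,-0.75,0.3],[0.5,-0.75,0.2],[0.5,-0.75,0.2],[0.5,-0.75,0.2],[0.5,-0.75,0.2]],"turn":[[0,0,0],[0.2,-0.12,-0.16],[0.2,-0.12,-0.16],[0.2,-0.12,-0.16],[0.2,-0.12,-0.16],[0.2,-0.12,-0.16],[0.2,-0.12,-0.16],[0.2,-0.12,-0.16],[0.2,-0.12,-0.16],[0.2,-0.12,-0.16]],"hand":[1,1,1,1,1,1,1,1,1,1]}'; python3 -c "
from workcell import bot;o=bot.get_obs();print(o['q'])"
```

```text
time: 1.15
ee_pos: [0.3947, 0.1697, 0.3819]
tcp_rot: [163.3, 2.5, 151.2]
wrist_force: [-0.0, 0.7, 0.1]
opening: 0.0854
[ 16.7144901  -18.99933649   4.20546292  99.45932481   9.90958752
  46.37667605]
```

```bash
cat > rem.py <<'E'
# remaining move: python3 rem.py s(+1/-1) dx dy dz (plate-frame offset of TCP from grasp TCP, mm)
import sys;from h import *;from workcell import bot
sg=float(sys.argv[1]);d=np.array([float(a) for a in sys.argv[2:5]])/1e3
o=bot.get_obs();c0,R=frame();t=c0-.071*R[:,0]+R@d
T=np.c_[sg*R[:,1],sg*R[:,2],R[:,0]]
cur=Ro.from_euler("xyz",o["tcp_rot"],degrees=True)
print("t",o["time"],"q",o["q"].round(1),"pos",o["ee_pos"].round(4),"F",o["wrist_force"].round(1),"open",round(o["opening"],4))
print("shift in 50mm shares",((t-o["ee_pos"])/.05).round(2),"turn in 8deg shares",(np.degrees((Ro.from_matrix(T)*cur.inv()).as_rotvec())/8).round(2))
print("now in plate frame mm",(R.T@(o["ee_pos"]-(c0-.071*R[:,0]))*1e3).round(1))
E
python3 rem.py 1 -110 0 0
```

```text
t 1.15 q [ 16.7 -19.    4.2  99.5   9.9  46.4] pos [0.3947 0.1697 0.3819] F [-0.   0.7  0.1] open 0.0854
shift in 50mm shares [ 0.87 -9.18 -2.24] turn in 8deg shares [ 2.33 -1.33 -1.75]
now in plate frame mm [-11.4 347.1 308.3]
```

```bash
python3 -m jog '{"delta_pos":[[0.2,-0.92,0],[0.2,-0.92,0],[0.2,-0.92,0],[0.1,-0.92,-0.1],[0.1,-0.92,-0.2],[0.1,-0.92,-0.3],[0,-0.92,-0.3],[0,-0.92,-0.35],[0,-0.92,-0.3],[0,-0.9,-0.3]],"turn":[[0.23,-0.13,-0.175],[0.23,-0.13,-0.175],[0.23,-0.13,-0.175],[0.23,-0.13,-0.175],[0.23,-0.13,-0.175],[0.23,-0.13,-0.175],[0.23,-0.13,-0.175],[0.23,-0.13,-0.175],[0.23,-0.13,-0.175],[0.23,-0.13,-0.175]],"hand":[1,1,1,1,1,1,1,1,1,1]}'; python3 rem.py 1 -110 0 0; python3 rem.py 1 0 0 0
```

```text
time: 2.15
ee_pos: [0.4387, -0.2896, 0.288]
tcp_rot: [142.4, -0.1, 136.5]
wrist_force: [1.8, 0.4, -0.1]
opening: 0.0855
t 2.15 q [-52.5   3.8   8.4 101.6  37.1 -11.3] pos [ 0.4387 -0.2896  0.288 ] F [ 1.8  0.4 -0.1] open 0.0855
shift in 50mm shares [-0.01  0.   -0.36] turn in 8deg shares [ 0.03 -0.04  0.01]
now in plate frame mm [-124.1   -0.5   11.4]
t 2.15 q [-52.5   3.8   8.4 101.6  37.1 -11.3] pos [ 0.4387 -0.2896  0.288 ] F [ 1.8  0.4 -0.1] open 0.0855
shift in 50mm shares [ 0.92  0.99 -2.1 ] turn in 8deg shares [ 0.03 -0.04  0.01]
now in plate frame mm [-124.1   -0.5   11.4]
```

```bash
python3 -m jog '{"delta_pos":[[0,0,-0.36],[0,0,0],[0.23,0.25,-0.435],[0.23,0.25,-0.435],[0.23,0.25,-0.435],[0.23,0.24,-0.435],[0,0,0],[0,0,0],[0,0,0],[0,0,0]],"turn":[[0.03,-0.04,0.01],[0,0,0],[0,0,0],[0,0,0],[0,0,0],[0,0,0],[0,0,0],[0,0,0],[0,0,0],[0,0,0]],"hand":[1,1,1,1,1,1,1,1,0.3,0.3]}' 60; python3 rem.py 1 0 0 0
python3 - <<'E'
from workcell import camera
import cv2
a=camera("side")["frame"][:,:,::-1];b=camera("wrist")["frame"][:,:,::-1]
cv2.imwrite("pics/pre.png",cv2.hconcat([cv2.resize(a[130:430,300:620],(400,375)),cv2.resize(b,(400,375))]))
E
```

```text
time: 3.15
ee_pos: [0.4854, -0.2387, 0.1853]
tcp_rot: [142.1, 0.1, 136.7]
wrist_force: [-0.2, -1.3, -0.0]
opening: 0.0592
t 3.15 q [-45.1   0.   -6.8  84.4  37.9  -2.2] pos [ 0.4854 -0.2387  0.1853] F [-0.2 -1.3 -0. ] open 0.0592
shift in 50mm shares [-0.01 -0.03 -0.04] turn in 8deg shares [ 0.02  0.01 -0.01]
now in plate frame mm [-0.7  0.5  2.6]
```

View pics/pre.png

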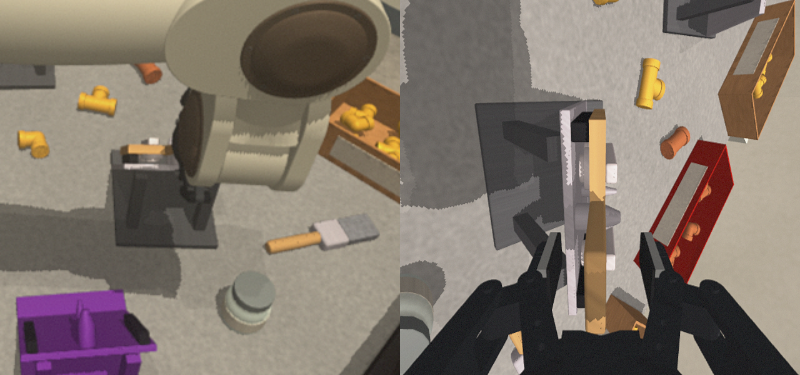

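The wrist view shows the tab at column ~595, between the pads at 548 and 653. I'll trim the small offset and close.

```bash
python3 -m jog '{"delta_pos":[[-0.01,-0.03,-0.04],[0,0,0],[0,0,0],[0,0,0],[0,0,0],[0,0,0],[0,0,0],[0,0,0],[0,0,0],[0,0,0]],"turn":[[0.02,0.01,-0.01],[0,0,0],[0,0,0],[0,0,0],[0,0,0],[0,0,0],[0,0,0],[0,0,0],[0,0,0],[0,0,0]],"hand":[0,-0.5,-1,-1,-1,-1,-1,-1,-1,-1]}' 80; python3 rem.py 1 0 0 120
```

```text
time: 4.25
ee_pos: [0.4849, -0.2396, 0.182]
tcp_rot: [142.0, -0.1, 136.6]
wrist_force: [-0.1, -0.7, 3.5]
opening: 0.011
t 4.25 q [-45.2   0.3  -6.9  84.4  38.   -2.3] pos [ 0.4849 -0.2396  0.182 ] F [-0.1 -0.7  3.5] open 0.011
shift in 50mm shares [1.3  1.36 1.5 ] turn in 8deg shares [-0.01 -0.01 -0.  ]
now in plate frame mm [ 1.3  0.3 -0.2]
```

```bash
python3 -m jog '{"delta_pos":[[-0.025,-0.027,0.047],[0.108,0.114,0.123],[0.108,0.114,0.123],[0.108,0.114,0.123],[0.108,0.114,0.123],[0.108,0.114,0.123],[0.2,0.21,0.22],[0.2,0.21,0.23],[0.2,0.21,0.23],[0.2,0.21,0.23]],"turn":[[0,0,0],[0,0,0],[0,0,0],[0,0,0],[0,0,0],[0,0,0],[0,0,0],[0,0,0],[0,0,0],[0,0,0]],"hand":[-1,-1,-1,-1,-1,-1,-1,-1,-1,-1]}' 80; python3 rem.py 1 -20 0 160
python3 - <<'E'
from workcell import camera
import cv2,numpy as np
c=camera("scene");np.savez("scene1.npz",**c);a=c["frame"][:,:,::-1];b=camera("wrist")["frame"][:,:,::-1]
cv2.imwrite("pics/lift.png",cv2.hconcat([cv2.resize(a[130:430,100:420],(400,375)),cv2.resize(b,(400,375))]))
E
```

```text
time: 5.25
ee_pos: [0.5511, -0.1695, 0.2612]
tcp_rot: [142.0, -0.2, 136.6]
wrist_force: [-0.8, 0.3, -1.3]
opening: 0.0114
t 5.25 q [-34.6  -1.5  -0.   84.8  37.5  11.1] pos [ 0.5511 -0.1695  0.2612] F [-0.8  0.3 -1.3] open 0.0114
shift in 50mm shares [0.24 0.24 0.72] turn in 8deg shares [-0.01 -0.01 -0.01]
now in plate frame mm [ -1.8   0.4 124.5]
```

View pics/lift.png

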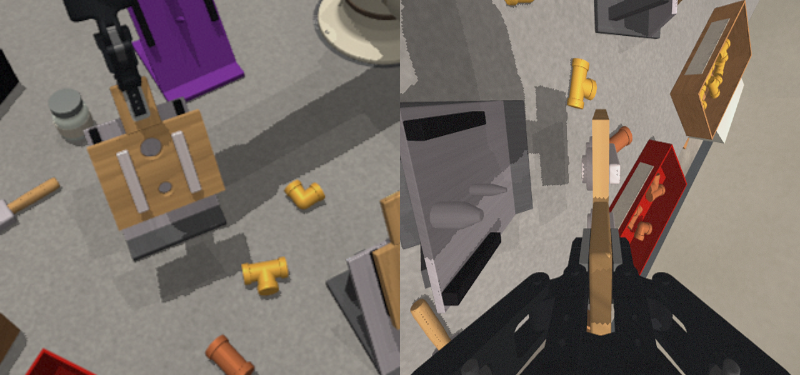

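```bash
python3 rem.py 1 -126 -10 98
```

```text
t 5.35 q [-34.6  -1.5   0.1  84.8  37.5  11. ] pos [ 0.5517 -0.1692  0.2625] F [-0.6  0.2 -2. ] open 0.0111
shift in 50mm shares [-1.2  -1.56  1.6 ] turn in 8deg shares [-0.    0.   -0.02]
now in plate frame mm [ -2.4   0.2 125.9]
```

```bash
python3 -m jog '{"delta_pos":[[-0.2,-0.26,0.27],[-0.25,-0.325,0.335],[-0.25,-0.325,0.335],[-0.25,-0.325,0.33],[-0.25,-0.325,0.33],[0,0,0],[0,0,0],[0,0,0],[0,0,0],[0,0,0]],"turn":[[0,0,0],[0,0,0],[0,0,0],[0,0,0],[0,0,0],[0,0,0],[0.21,0.22,-0.4],[0.21,0.22,-0.4],[0.21,0.22,-0.4],[0.21,0.22,-0.4]],"hand":[-1,-1,-1,-1,-1,-1,-1,-1,-1,-1]}' 80; python3 rem.py -1 -126 -10 98; python3 rem.py 1 -126 -10 98
```

```text
time: 6.35
ee_pos: [0.4906, -0.2481, 0.3394]
tcp_rot: [143.1, -10.0, 123.6]
wrist_force: [0.8, 0.6, -2.0]
opening: 0.0112
t 6.35 q [-45.4   3.7  14.1 101.9  38.   13.8] pos [ 0.4906 -0.2481  0.3394] F [ 0.8  0.6 -2. ] open 0.0112
shift in 50mm shares [0.02 0.01 0.07] turn in 8deg shares [  8.66   9.15 -16.12]
now in plate frame mm [-124.1   -9.7   95. ]
t 6.35 q [-45.4   3.7  14.1 101.9  38.   13.8] pos [ 0.4906 -0.2481  0.3394] F [ 0.8  0.6 -2. ] open 0.0112
shift in 50mm shares [0.02 0.01 0.07] turn in 8deg shares [-0.87 -0.91  1.61]
now in plate frame mm [-124.1   -9.7   95. ]
```

```bash
python3 -m jog '{"delta_pos":[[0,0,0.02],[0,0,0],[0,0,0],[0,0,0],[0,0,0],[0,0,0],[0,0,0],[0,0,0],[0,0,0],[0,0,0]],"turn":[[0.3,0.31,-0.55],[0.42,0.445,-0.785],[0.42,0.445,-0.785],[0.42,0.445,-0.785],[0.42,0.445,-0.785],[0.42,0.445,-0.785],[0.42,0.445,-0.785],[0.42,0.445,-0.785],[0.42,0.445,-0.785],[0.42,0.445,-0.785]],"hand":[-1,-1,-1,-1,-1,-1,-1,-1,-1,-1]}' 80; python3 rem.py -1 -126 -10 98
```

```text
time: 7.35
ee_pos: [0.4906, -0.248, 0.3404]
tcp_rot: [-177.2, -37.8, 41.8]
wrist_force: [0.1, -0.3, -2.4]
opening: 0.0111
t 7.35 q [-45.4   3.7  14.2 102.   37.8  91.3] pos [ 0.4906 -0.248   0.3404] F [ 0.1 -0.3 -2.4] open 0.0111
shift in 50mm shares [0.02 0.01 0.05] turn in 8deg shares [ 4.57  4.8  -8.5 ]
now in plate frame mm [-124.9   -9.6   95.6]
```

```bash
python3 -m jog '{"delta_pos":[[0,0,0],[0,0,0],[0,0,0],[0,0,0],[0,0,0],[0,0,0],[0,0,0],[0,0,0],[0,0,0],[0,0,0]],"turn":[[0.425,0.445,-0.79],[0.425,0.445,-0.79],[0.425,0.445,-0.79],[0.425,0.445,-0.79],[0.425,0.445,-0.79],[0.425,0.445,-0.79],[0.425,0.445,-0.79],[0.425,0.445,-0.79],[0.425,0.445,-0.79],[0.21,0.22,-0.39]],"hand":[-1,-1,-1,-1,-1,-1,-1,-1,-1,-1]}' 80; python3 rem.py -1 -77 0 60
python3 - <<'E'
from workcell import camera
import cv2,numpy as np
c=camera("scene");np.savez("scene2.npz",**c);a=c["frame"][:,:,::-1];b=camera("wrist")["frame"][:,:,::-1]
cv2.imwrite("pics/flip.png",cv2.hconcat([cv2.resize(a[80:380,100:420],(400,375)),cv2.resize(b,(400,375))]))
E
```

```text
time: 8.35
ee_pos: [0.4906, -0.248, 0.3405]
tcp_rot: [-142.5, -6.3, -35.4]
wrist_force: [0.3, 0.2, -2.4]
opening: 0.0111
t 8.35 q [-45.4   3.7  14.2 102.   37.9 167.3] pos [ 0.4906 -0.248   0.3405] F [ 0.3  0.2 -2.4] open 0.0111
shift in 50mm shares [-0.12  0.15 -1.19] turn in 8deg shares [ 0.55  0.57 -1.  ]
now in plate frame mm [-124.9   -9.7   95.6]
```

View pics/flip.png

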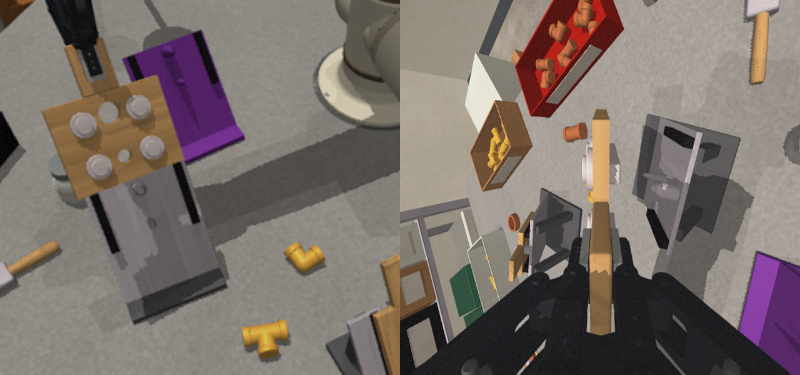

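The four bosses now face outward, with the stand and its pins visible below. I'll measure the plate in the hand and the stand.

```bash
python3 - <<'E'
from h import *
from workcell import bot
c=dict(np.load("scene2.npz"));c0,R=frame();o=bot.get_obs()
hsv=cv2.cvtColor(c["frame"],cv2.COLOR_RGB2HSV)
wood=(hsv[...,0]>8)&(hsv[...,0]<24)&(hsv[...,1]>80)&(hsv[...,2]>60)
m=np.zeros_like(wood);m[90:245,125:255]=wood[90:245,125:255]
n,l,s,_=cv2.connectedComponentsWithStats(m.astype(np.uint8));m=l==1+s[1:,4].argmax()
P,u,v=world(c,m);f,n,k=plane(P);Q=P[k]
T=Ro.from_euler("xyz",o["tcp_rot"],degrees=True).as_matrix()
q=(Q-o["ee_pos"])@T   # tool frame: x_plate along z, face normal along -+y
nt=n@T; print("normal in tool",nt, "tilt deg",np.degrees(np.arcsin(nt[[0,2]])), "plane offset at tool axis mm",np.median(q[:,1])*1e3)
r=cv2.minAreaRect(np.float32(q[q[:,2]>.02][:,[2,0]]));print("body (z,x) tool",r)
print("z ext",np.percentile(q[:,2],[.2,99.8]),"x ext",np.percentile(q[:,0],[.2,99.8]))
t=q[(q[:,2]<.010)];print("tab x",np.percentile(t[:,0],[1,99]),"rect",cv2.minAreaRect(np.float32(t[:,[2,0]])))
# stand in plate frame
P,u,v=world(c);L=(P-c0)@R
k=(abs(L[:,0]-.05)<.11)&(abs(L[:,1])<.11)&(L[:,2]<.03)&(L[:,2]>-.03)&~m[v,u]
L=L[k];uu,vv=u[k],v[k]
face=L[(L[:,2]<-.012)&(abs(L[:,1])<.05)]
A=np.c_[face[:,:2],np.ones(len(face))];co=np.linalg.lstsq(A,face[:,2],rcond=None)[0];print("panel z=",co,"-> tilts deg",np.degrees(co[:2]))
print("panel y ext",np.percentile(L[L[:,0]>.06][:,1],[.5,99.5]),"x ext",np.percentile(L[:,0],[.5,99.5]))
pin=L[(abs(L[:,1])<.03)&(L[:,2]>-.008)]
for x in(-.03,.025):
    p=pin[abs(pin[:,0]-x)<.02];print("pin",x,len(p),p.mean(0) if len(p) else "",p[:,2].max() if len(p) else "", p[p[:,2]>p[:,2].max()-.006].mean(0) if len(p) else "")
dark=L[(hsv[vv,uu,2]<45)];print("rails",[ (d.mean(0).round(4),len(d)) for d in(dark[(dark[:,1]>.04)],dark[dark[:,1]<-.04])])
E
python3 - <<'E'
import cv2,numpy as np
a=np.load("scene2.npz")["frame"][:,:,::-1];cv2.imwrite("pics/st2.png",cv2.resize(a[130:350,130:350],(600,600),interpolation=cv2.INTER_CUBIC))
E
```

```text
normal in tool [ 0.00491801 -0.99998494  0.00243576] tilt deg [0.28178262 0.13955914] plane offset at tool axis mm -5.6355947171464935
body (z,x) tool ((0.07265251129865646, -0.0017860382795333862), (0.1400812268257141, 0.1053600013256073), 89.9002914428711)
z ext [-0.04304077  0.1246752 ] x ext [-0.07131291  0.06807913]
tab x [-0.02311143  0.0204143 ] rect ((-0.017517736181616783, -0.001583881676197052), (0.04438907653093338, 0.05488276109099388), 89.83798217773438)
panel z= [ 0.01215175 -0.00166062 -0.02001262] -> tilts deg [ 0.69624386 -0.09514669]
panel y ext [-0.10760803  0.10668308] x ext [-0.04420788  0.15887472]
pin -0.03 112 [-0.03604714 -0.00084301  0.01019441] 0.02305529799418726 [-0.03366117 -0.00045679  0.01921504]
pin 0.025 42 [ 0.01895059 -0.0006749   0.00811448] 0.02203081079296879 [ 0.02056812 -0.00076796  0.01921188]
rails [(array([ 0.0115,  0.0611, -0.0055]), 345), (array([ 0.025 , -0.0599, -0.0056]), 381)]
```

View pics/st2.png

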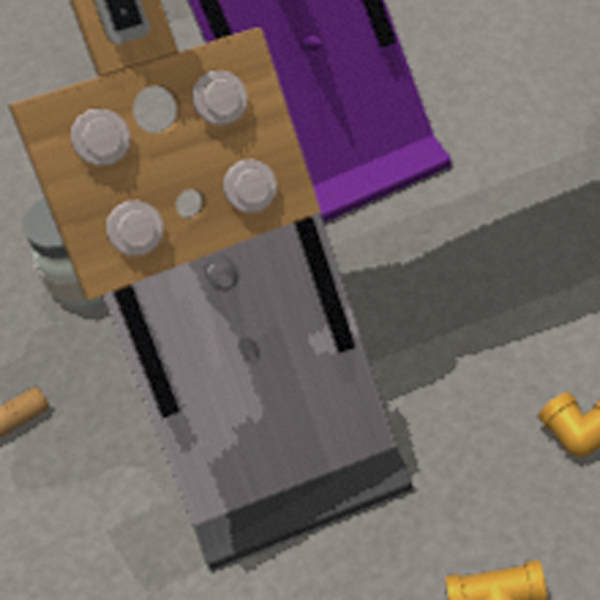

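```bash
python3 -m jog '{"delta_pos":[[-0.05,0.04,-0.4],[-0.05,0.04,-0.4],[-0.05,0.04,-0.39],[0,0,0],[0.116,0.122,-0.248],[0.116,0.122,-0.248],[0.116,0.122,-0.248],[0.116,0.122,-0.248],[0.116,0.122,-0.248],[0,0,0]],"turn":[[0.07,0.075,-0.13],[0.07,0.075,-0.13],[0.07,0.075,-0.13],[0,0,0],[0,0,0],[0,0,0],[0,0,0],[0,0,0],[0,0,0],[0,0,0]],"hand":[-1,-1,-1,-1,-1,-1,-1,-1,-1,-1]}' 80; python3 rem.py -1 -2.5 -2 40
```

```text
time: 9.45
ee_pos: [0.5121, -0.211, 0.2191]
tcp_rot: [-142.3, -4.1, -38.1]
wrist_force: [-0.5, -0.3, -2.1]
opening: 0.0114
t 9.45 q [-40.8  -1.   -4.1  84.9  37.9 176.6] pos [ 0.5121 -0.211   0.2191] F [-0.5 -0.3 -2.1] open 0.0114
shift in 50mm shares [-0.11 -0.18 -0.19] turn in 8deg shares [ 0.36  0.36 -0.66]
now in plate frame mm [-3.6  0.2 53.8]
```

```bash
python3 -m jog '{"delta_pos":[[-0.02,-0.06,0],[-0.03,-0.04,-0.06],[-0.03,-0.04,-0.06],[-0.03,-0.04,-0.06],[0,0,0],[0,0,0],[0,0,0],[0,0,0],[0,0,0],[0,0,0]],"turn":[[0,0,0],[0.03,0.03,-0.06],[0.03,0.03,-0.06],[0.03,0.03,-0.06],[0.03,0.03,-0.06],[0,0,0],[0,0,0],[0,0,0],[0,0,0],[0,0,0]],"hand":[-1,-1,-1,-1,-1,-1,-1,-1,-1,-1]}' 80; python3 rem.py -1 -2.5 -2 25
python3 - <<'E'
from workcell import camera
import cv2,numpy as np
c=camera("scene");np.savez("scene3.npz",**c);a=c["frame"][:,:,::-1];b=camera("wrist")["frame"][:,:,::-1]
cv2.imwrite("pics/near.png",cv2.hconcat([cv2.resize(a[170:340,130:310],(400,378),interpolation=cv2.INTER_CUBIC),cv2.resize(b,(400,378))]))
E
```

```text
time: 10.45
ee_pos: [0.5066, -0.2209, 0.211]
tcp_rot: [-142.1, -2.8, -40.2]
wrist_force: [-0.4, -0.1, -2.0]
opening: 0.0111
t 10.45 q [-42.   -0.6  -4.6  84.7  37.9 177.7] pos [ 0.5066 -0.2209  0.211 ] F [-0.4 -0.1 -2. ] open 0.0111
shift in 50mm shares [-0.16 -0.15 -0.21] turn in 8deg shares [ 0.24  0.25 -0.4 ]
now in plate frame mm [-4.  -2.6 40.1]
```

View pics/near.png

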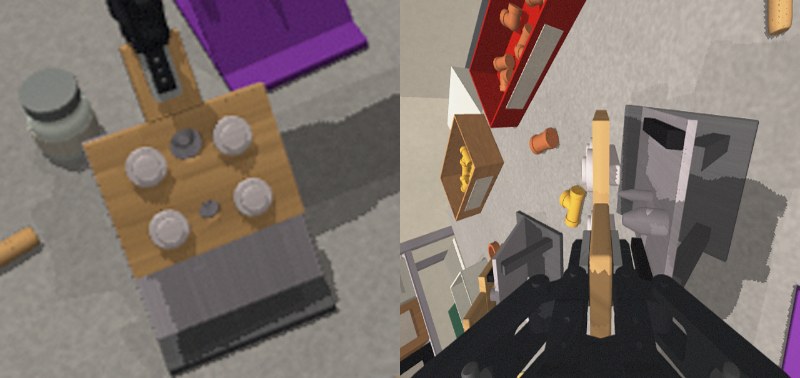

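```bash
python3 -m jog '{"delta_pos":[[-0.05,-0.05,-0.07],[-0.05,-0.05,-0.07],[-0.06,-0.05,-0.07],[0,0,0],[-0.046,-0.048,-0.052],[-0.046,-0.048,-0.052],[-0.046,-0.048,-0.052],[-0.046,-0.048,-0.052],[0,0,0],[0,0,0]],"turn":[[0.04,0.04,-0.07],[0.04,0.04,-0.07],[0.04,0.04,-0.07],[0,0,0],[0.03,0.03,-0.05],[0.03,0.03,-0.05],[0.03,0.03,-0.05],[0.03,0.03,-0.05],[0,0,0],[0,0,0]],"hand":[-1,-1,-1,-1,-1,-1,-1,-1,-1,-1]}' 80; python3 rem.py -1 -2 -2 0
```

```text
time: 11.55
ee_pos: [0.4893, -0.2381, 0.19]
tcp_rot: [-142.0, -0.0, -43.5]
wrist_force: [-0.1, 0.2, -2.1]
opening: 0.0112
t 11.55 q [-44.8   0.2  -6.1  84.6  38.  178.4] pos [ 0.4893 -0.2381  0.19  ] F [-0.1  0.2 -2.1] open 0.0112
shift in 50mm shares [-0.08 -0.09 -0.1 ] turn in 8deg shares [0.   0.   0.01]
now in plate frame mm [-2.4 -1.9  7.9]
```

No contact yet. Now the last 8 mm, slowly.

```bash
python3 -m jog '{"delta_pos":[[-0.02,-0.022,-0.025],[-0.02,-0.022,-0.025],[-0.02,-0.022,-0.025],[-0.01,-0.012,-0.012],[0,0,0],[0,0,0],[0,0,0],[0,0,0],[0,0,0],[0,0,0]],"turn":[[0,0,0],[0,0,0],[0,0,0],[0,0,0],[0,0,0],[0,0,0],[0,0,0],[0,0,0],[0,0,0],[0,0,0]],"hand":[-1,-1,-1,-1,-1,-1,-1,-1,-1,-1]}' 80; python3 rem.py -1 -2 -2 0
python3 - <<'E'
from workcell import camera
import cv2,numpy as np
c=camera("scene");np.savez("scene4.npz",**c);a=c["frame"][:,:,::-1];b=camera("wrist")["frame"][:,:,::-1]
cv2.imwrite("pics/seat.png",cv2.hconcat([cv2.resize(a[170:340,130:310],(400,378),interpolation=cv2.INTER_CUBIC),cv2.resize(b,(400,378))]))
E
```

```text
time: 12.55
ee_pos: [0.4858, -0.2419, 0.1856]
tcp_rot: [-142.0, -0.0, -43.5]
wrist_force: [-0.1, 0.3, -2.7]
opening: 0.0112
t 12.55 q [-45.3   0.4  -6.4  84.6  38.  177.7] pos [ 0.4858 -0.2419  0.1856] F [-0.1  0.3 -2.7] open 0.0112
shift in 50mm shares [-0.01 -0.01 -0.02] turn in 8deg shares [0.   0.   0.01]
now in plate frame mm [-2.2 -2.   1.2]
```

View pics/seat.png

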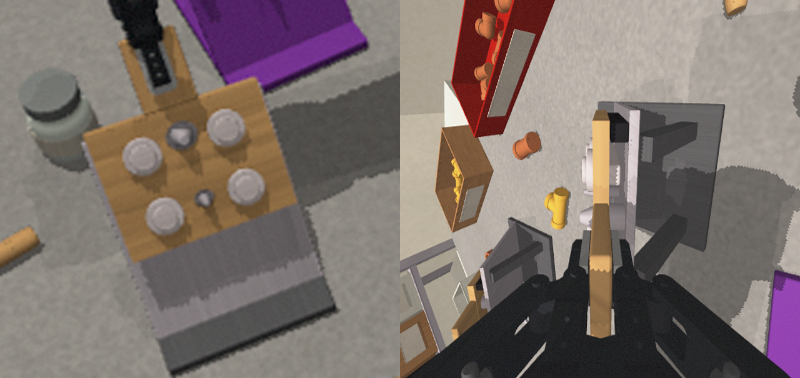

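```bash
python3 -m jog '{"delta_pos":[[-0.01,-0.01,-0.012],[0,0,0],[-0.005,-0.006,-0.006],[0,0,0],[-0.005,-0.006,-0.006],[0,0,0],[0,0,0],[0,0,0],[0,0,0],[0,0,0]],"turn":[[0,0,0],[0,0,0],[0,0,0],[0,0,0],[0,0,0],[0,0,0],[0,0,0],[0,0,0],[0,0,0],[0,0,0]],"hand":[-1,-1,-1,-1,-1,-1,-1,-1,-1,-1]}' 80; python3 rem.py -1 -2 -2 0
```

```text
time: 13.65
ee_pos: [0.485, -0.2428, 0.1848]
tcp_rot: [-141.9, -0.1, -43.5]
wrist_force: [1.9, 5.5, 4.8]
opening: 0.011
t 13.65 q [-45.5   0.5  -6.4  84.6  38.  177.5] pos [ 0.485  -0.2428  0.1848] F [1.9 5.5 4.8] open 0.011
shift in 50mm shares [ 0.01  0.01 -0.  ] turn in 8deg shares [-0.    0.01  0.01]
now in plate frame mm [-2.3 -2.  -0.3]
```

Contact shows about 8 N on the rails at z≈0, so it's home. Releasing.

```bash
python3 -m jog '{"delta_pos":[[0,0,0],[0,0,0],[0,0,0],[0,0,0],[0,0,0],[0,0,0],[0,0,0],[0,0,0],[-0.05,-0.055,0.095],[-0.1,-0.11,0.19]],"turn":[[0,0,0],[0,0,0],[0,0,0],[0,0,0],[0,0,0],[0,0,0],[0,0,0],[0,0,0],[0,0,0],[0,0,0]],"hand":[-0.6,-0.4,0,0.4,0.6,0.6,0.6,0.6,0.6,0.6]}' 80; python3 rem.py -1 -2 -2 0
python3 - <<'E'
from workcell import camera
import cv2,numpy as np
c=camera("scene");a=c["frame"][:,:,::-1];b=camera("wrist")["frame"][:,:,::-1]
cv2.imwrite("pics/rel.png",cv2.hconcat([cv2.resize(a[170:340,130:310],(400,378),interpolation=cv2.INTER_CUBIC),cv2.resize(b,(400,378))]))
E
```

```text
time: 14.65
ee_pos: [0.477, -0.2511, 0.1987]
tcp_rot: [-142.0, 0.0, -43.5]
wrist_force: [0.4, -0.4, 0.5]
opening: 0.0688
t 14.65 q [-46.7   0.9  -4.5  87.2  37.9 175.8] pos [ 0.477  -0.2511  0.1987] F [ 0.4 -0.4  0.5] open 0.0688
shift in 50mm shares [ 0.17  0.17 -0.28] turn in 8deg shares [-0. -0.  0.]
now in plate frame mm [-20.4  -1.8  -0.8]
```

View pics/rel.png

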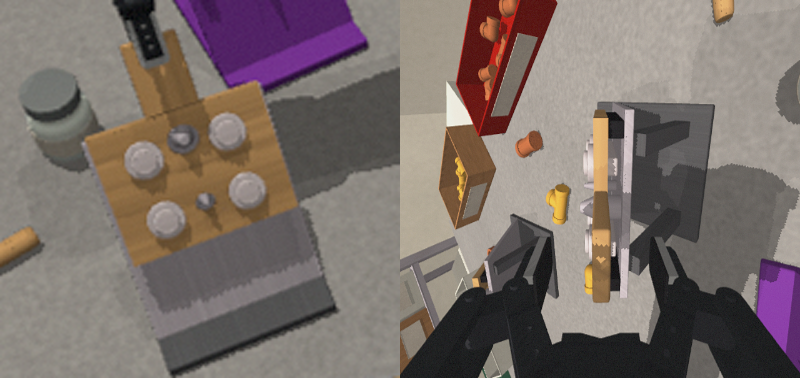

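The plate is released, with both pins through the holes. Now I'll retreat and check the final pose.

```bash
python3 -m jog '{"delta_pos":[[-0.15,-0.16,0.28],[-0.17,-0.18,0.31],[-0.17,-0.18,0.31],[-0.17,-0.18,0.31],[-0.17,-0.18,0.31],[-0.1,-0.1,0.3],[0,0,0.3],[0,0,0],[0,0,0],[0,0,0]],"turn":[[0,0,0],[0,0,0],[0,0,0],[0,0,0],[0,0,0],[0,0,0],[0,0,0],[0,0,0],[0,0,0],[0,0,0]],"hand":[0.6,0.6,0.6,0.6,0.6,0.6,0.6,0.6,0.6,0.6]}' 80; python3 rem.py -1 -2 -2 0
python3 - <<'E'
from workcell import camera
from h import *
c=camera("scene");a=c["frame"][:,:,::-1];s=camera("side");b=s["frame"][:,:,::-1]
cv2.imwrite("pics/end.png",cv2.hconcat([cv2.resize(a,(400,300)),cv2.resize(b,(400,300))]))
hsv=cv2.cvtColor(c["frame"],cv2.COLOR_RGB2HSV);c0,R=frame()
wood=(hsv[...,0]>8)&(hsv[...,0]<24)&(hsv[...,1]>80)&(hsv[...,2]>80)
for nm,(x0,y0,x1,y1) in dict(jig=(160,175,275,300),blank=(380,270,480,400)).items():
    m=np.zeros_like(wood);m[y0:y1,x0:x1]=wood[y0:y1,x0:x1]
    n,l,st,_=cv2.connectedComponentsWithStats(m.astype(np.uint8));m=l==1+st[1:,4].argmax()
    P,u,v=world(c,m);o,n,k=plane(P);M=np.load(nm+".npy")
    q=(P[k]-M[:,0])@M[:,1:]
    print(nm,"in initial frame: x",q[:,0].min(),q[:,0].max(),"y",q[:,1].min(),q[:,1].max(),"z med",np.median(q[:,2]),"normal",n@M[:,1:],"rect",cv2.minAreaRect(np.float32(q[q[:,0]>q[:,0].max()-.106][:,:2])))
E
```

```text
time: 15.75
ee_pos: [0.4308, -0.3001, 0.3038]
tcp_rot: [-142.0, 0.0, -43.5]
wrist_force: [-0.8, -0.7, 0.1]
opening: 0.0684
t 15.75 q [-54.    5.   11.3 104.5  37.3 166.7] pos [ 0.4308 -0.3001  0.3038] F [-0.8 -0.7  0.1] open 0.0684
shift in 50mm shares [ 1.09  1.15 -2.38] turn in 8deg shares [-0.    0.    0.01]
now in plate frame mm [-144.7   -2.    10.8]
jig in initial frame: x -0.0975635387785409 0.07309280030043291 y -0.06854538381738644 0.07103158188134373 z med 3.5196133364550814e-05 normal [0.00111275 0.00147226 0.9999983 ] rect ((0.02009318396449089, 0.00124330073595047), (0.13959495723247528, 0.10595857352018356), 89.97810363769531)
blank in initial frame: x -0.09483369433801205 0.07855331069392486 y -0.047588447444703405 0.05022148630343521 z med 1.3399232694751256e-05 normal [ 4.85020802e-04 -3.33200067e-04  9.99999827e-01] rect ((0.0255610179156065, 0.001350894570350647), (0.10598032176494598, 0.0977490171790123), 0.07840894162654877)
```

View pics/end.png

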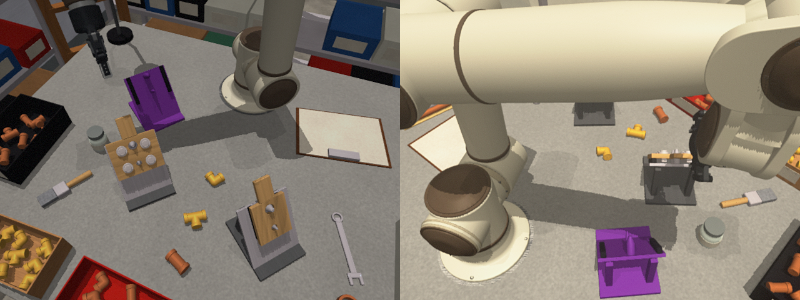

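The plate's face lies in the same plane and place as before, to about 0.1 mm. The bosses face outward, the blank hasn't moved, and the gripper is clear.

```bash
python3 -c "
from workcell import ticket;print(ticket.job_done())"
```

```text
the job is handed in; nothing more can be done
None
```

I lifted the barred plate off its pins by its tab, turned it half round about its long axis, and seated it again on the same two pins. It was released at about 14 s and handed in at about 16 s, well inside the 45 s limit.

- **Target plate:** in the last scene picture the four bosses face outward, the tab is at the top and both pins come through the holes. The plate lies within about 0.2 mm and 0.1° of where it started.
- **Seating:** before I let go, the wrist reading rose by about 8–9 N as the plate met the rails. Its height was then within about 0.3 mm of its starting seat.
- **Blank plate:** it measures where it was, within about 0.6 mm, which is measurement noise.
- **Gripper:** it was clear of everything at hand-in, with wrist force near zero.

Near the seat the last joint came within about 2° of its range limit. To stay inside it, I came in with the plate rolled up to 6.6° short and levelled it over the last stretch. None of my checks failed or disagreed.

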